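Tip the glasses case into its foam cutout and close the foyer tray

ROBOT

A 6-joint arm with a two-finger parallel gripper is mounted at the origin on the work surface. World frame = base frame: x ahead of the robot, y to its left, z up, the work surface at z = 0. Lengths are in m, angles in rad, forces in N, time in s.
With the tool pointing down it reaches from about 0.25 to 0.775 m from the base axis. Payload 8.9 kg.
Tool frame: the origin (TCP) lies between the finger pads; the fingertips stand bot.tip_reach ahead of it and the grasp point (between the pads) is the TCP (bot.tip_reach is the distance from the TCP to the fingertips, in m); z points along the fingers, y is the direction in which the jaws open and shut (so a half turn about z gives the same grasp; the last joint's range is limited). The gripper opens to 85 mm and grips with 20 to 120 N. Pads are 22 mm wide; open, the fingers measure 114 mm over their backs; the gripper's body (76 mm by 85 mm) begins 54 mm behind the grasp point. The pads swing forward as they close: fully open they stand 13 mm farther back than shut.
Start: joints at [1.086, 0.291, -0.153, 1.127, 0, 1.431], TCP at [0.178, 0.494, 0.25] pointing down, gripper open.
Joint ranges: [-2.52, 2.52], [-0.91, 1.74], [-1.3, 1.37], [-1.96, 2.02], [-1.52, 1.47], [-3.14, 3.14]. Speed limits (rad/s): [2.22, 2.22, 2.79, 3.14, 3.14, 3.14].

INTERFACE

Orientations are given as a rotation vector (axis times angle).
In Python, from bench import bot gives the robot as it stands. The module is installed in compiled form; this text tells all that it offers.
- The arm moves only by the tool play_rows, never from a script. Its argument "rows" is text: rows parted by semicolons, each of 4 numbers parted by spaces: the shift along the tool's x, y, z in m, then the turn about the tool's z in rad. In form: dx dy dz spin; .... A call has 1 to 5 rows; each row is the pose to reach, as a shift and turn from the pose measured when the call began, along the tool's axes at that moment; what a row does not reach only later rows make up. A row lasts 1/10 s, in which the tool goes at most 50 mm and 8.59 degrees, less where a joint would pass 70% of its speed; a pose out of reach is approached as far as the arm can. A call with a gripper value outside its range is refused whole. "jaw" is the opening, from 0 (shut) to 1 (fully open), set as the call begins (left out, the last holds). The fingers move at their own pace and stop on an object; the grip force is fixed at half the most. Time passes only in rows, so rows that repeat a pose let the fingers close. It gives the time, the measured TCP pose, the force and the opening at its end, in the units of the state.
- bot.observe(): the state, without advancing time (a new reading comes with each control period).
- bot.capture(name): name is "scene" or "top" or "wrist"; returns the picture (480x640x3 uint8, red, green, blue); there is no depth.
- bot.camera_params(name): a dict with "fx", "fy", "cx", "cy" (pixels), "R" (3x3) and "t" (3): a world point X has camera coordinates R X + t; the wrist camera has in their place "mount" (4x4, takes a point from camera to tool coordinates, whose origin is the TCP and whose axes are the flange's). Camera axes: x right, y down, z forward; pixel columns grow to the right and rows downward; lengths in m; the calibration is good to about 2 mm. A picture is of the moment at which its call begins: read the wrist's pose just before it. camera_params takes no time and is no camera call.
- bot.hand_in(): hands the job in, once; it reports no verdict.
Trained networks look in the newest picture that a camera, given by its name, has taken for a name from the list of things; names that differ only in an ending like _2 or _b are one class to them, and where a whole thing is asked for, a point or a joint stands for the part that bears it (a point fixed in the world has none). Each returns a list of dicts, best first, with "confidence" (0 to 1); they miss things now and then, are a little off and sometimes report something else, mostly with a low value. They report only what shows in the picture. A call takes as long as a camera call. They do not tell look-alikes from the thing itself.
- bot.find_in(camera, label): "box" ([left, top, width, height] in pixels, round what is visible of it).
- bot.spot_point(camera, label): "centre" ([row, column] in pixels: a listed point, or the origin of a listed thing).
The state is a dict: "time": time; "joints": joint angles; "joint_vel": joint speeds; "tau": joint torques, N m; "eef_pos": TCP position; "eef_rot": TCP orientation; "contact_force": force on the tool from outside, world axes, zero at the start; "ft_torque": the same for the moment, N m; "gripper_width": finger opening in m.
Only numpy, scipy, OpenCV 4.12 (cv2) and the standard library are available. Lean on these libraries where they do the work, as an engineer would, in place of code of your own. Each camera call takes 0.05 s, during which the arm holds its last target. There are 200 camera calls.

TASK

The credenza's pull-out tray cannot close because the tan glasses case has been left standing on end at the left end of its long foam cutout (left and right as the robot sees them). Tip the case over to the right without lifting it out of the cutout, press it down flat until it is fully home on the cutout's floor, then slide the tray completely shut. Leave both pairs of sunglasses and the key in their cutouts, and the acrylic box where it stands.

Things in the scene. Friction and masses are not known exactly. Their poses are not given: they have to be found in the camera images.
- tier: fixed slatted ash tier standing on the credenza top, 230 deep (x) x 430 wide (y) x 101 high, open at its front (-x, robot side); origin at the centre of its underside. The tray runs in it. The underside of its top board is 81 mm above the credenza top, 6 mm over the case when that is fully home: a standing or unpressed case blocks the tray.
- tray (a joint): aluminium tray sliding along the tier's x axis: 0 = pulled fully out towards the robot, where it starts; grows as it is pushed in; 0.165 m = fully shut, its front panel against the tier. Friction about 2.5 N; it stays where it is left. Pushing its front along the tier's +x shuts it.
- tray_front (a point): middle of the front edge of the folded finger lip (120 mm long) on the tray's front panel, the part of the tray nearest the robot, 76 mm above the credenza top; the panel (426 mm wide, from 12 to 80 mm above the credenza top) is 14 mm behind it. It moves with the tray; axes as the tier's (x points into the tier).
- case_bay (a point): centre of the floor of the long foam cutout for the glasses case, 19 mm above the credenza top; axes as the tier's. The cutout runs along y: 245 long, 98 wide between its vertical walls (bevelled to 110 at the mouth), 28 deep.
- case_ribs (a point): point on the cutout's floor midway between two springy foam ribs, one on each long wall, each 80 long (y) with a sloping top, only 81 mm apart. The tipped case lies on them 5 to 12 mm short of the floor, perhaps one long side lower than the other, and must be pressed down between them near its middle with 8 to 25 N (again towards a long side that stays high); they then hold it.
- case: hard tan two-pair glasses case, a box with its long edges rounded to 7 mm, 88 (its x) x 56 (its y) x 165 (its z) mm, about 0.18 to 0.31 kg; origin at the centre of its small foot face, z along its length. It starts upright on the floor of the cutout at the cutout's left (+y) end, 4 to 12 mm from the end wall, its 88 mm side across it. It falls by itself once its top is pushed some 55 mm. Fully home, its z axis points to -y and its upper face is 75 mm above the credenza top.
- case_middle (a point): centre of the case, 82.5 mm from its foot along its z; axes as the case's. With the case fully home it is 28 mm above the floor of the cutout.
- case_foot_edge (a point): middle of the foot edge on the case's -y side, the edge about which it tips; at the start it is on the floor of the cutout.
- black_sunglasses: black folded plastic sunglasses lying lenses up, 48 (x) x 146 (y) x 32 (z) mm, 35 g, origin at the centre of the underside; in one of the two cutouts behind the case cutout, leave alone.
- amber_sunglasses: amber-brown folded plastic sunglasses of the same size, in the other of the two cutouts, leave alone.
- glasses_place_left (a point): centre of the floor of the left (+y) sunglasses cutout, 56 (x) x 160 (y) mm, 28 deep.
- glasses_place_right (a point): centre of the floor of the right (-y) sunglasses cutout, same size.
- key: steel key lying flat along x, 62 long, 25 wide at its bow, 4 thick; origin under its middle; in its own cutout at the right end of the tray, leave alone.
- key_place (a point): centre of the floor of the key cutout, 84 (x) x 40 (y) mm, 14 deep.
- acrylic_box: clear lidded acrylic box, 94 x 134 x 71 mm with its knob, 0.35 kg, loose on top of the tier; origin at the centre of its underside; leave alone.
Not all that is in view belongs to the job. Of the things that look like the case, the largest one is meant.

How it is judged:
On the way:
1. the case has been tipped over onto its side, in its cutout, with the tray still out (angle between case's own z axis and vertical above 1.3 rad and value of joint tray below 0.08 m and z of case_middle in the frame of case_bay below 0.075 m), for 0.2 s.
At the end, for the whole second after the job is handed in: Tray shut to within 6 mm; the case at rest, lying along its cutout, level within 2 degrees lengthwise and 3 across, and within 4 mm of the cutout's floor, so fully home; sunglasses and key still in their cutouts (within 20 mm), acrylic box not moved by 20 mm (value of joint tray above 0.159 m and z of case_middle in the frame of case_bay below 0.032 m and angle between case's own z axis and vertical between 1.53 and 1.61 rad and angle between case's own y axis and vertical below 0.06 rad and x of case_middle in the frame of case_bay between -0.008 and 0.008 m and y of case_middle in the frame of case_bay between -0.045 and 0.045 m and linear speed of case below 0.02 m/s and not (distance between black_sunglasses and glasses_place_left above 0.02 m and distance between black_sunglasses and glasses_place_right above 0.02 m) and not (distance between amber_sunglasses and glasses_place_left above 0.02 m and distance between amber_sunglasses and glasses_place_right above 0.02 m) and distance between key and key_place below 0.02 m and distance of acrylic_box from where it was at the start of the episode below 0.02 m); the robot touches nothing.
It fails at once if the case is lifted out of its cutout instead of being tipped (its foot edge rises 45 mm above the cutout's floor) (z of case_foot_edge in the frame of case_bay above 0.045 m).
It fails at once if a pair of sunglasses is knocked out of its cutout (more than 30 mm) ((distance between black_sunglasses and glasses_place_left above 0.03 m and distance between black_sunglasses and glasses_place_right above 0.03 m) or (distance between amber_sunglasses and glasses_place_left above 0.03 m and distance between amber_sunglasses and glasses_place_right above 0.03 m)).
It fails at once if the key is knocked out of its cutout (more than 30 mm) (distance between key and key_place above 0.03 m).
It fails at once if the acrylic box is pushed (more than 30 mm) (distance of acrylic_box from where it was at the start of the episode above 0.03 m).
It also fails if it takes over 45 s, if anything falls off the work surface, if the arm or the gripper's body presses on something with over 40 N, if the wrist force passes 120 N, or if a joint passes its speed limit or range.

## Working session

There is one attempt and no reset: what is moved stays moved. The work goes in short steps, Python scripts to look and compute and a tool call to move; the robot and the scene stay as the last step left them, time stands still between calls to the robot, and variables do not carry over. Pictures are saved under pics/ and viewed, about 8 in all and at most 12, crops included, and the job is handed in when it is done.

Besides the shell and the picture viewer there is one more tool, called after "Call:" in YAML: its name, and indented under it one key for each argument. play_rows: Moves the arm, as the interface text tells. Its arguments: {"type":"object","properties":{"rows":{"type":"string"},"jaw":{"type":"number"}},"required":["rows"]}

```bash
mkdir -p pics; cat > h.py <<'E'
from bench import bot
import numpy as np, cv2
from scipy.spatial.transform import Rotation as R
def ray(cam,row,col):
    p=bot.camera_params(cam)
    d=np.array([(col-p['cx'])/p['fx'],(row-p['cy'])/p['fy'],1.])
    if 'mount' in p:
        s=bot.observe();M=np.array(p['mount']);Rw=R.from_rotvec(s['eef_rot']).as_matrix()
        return Rw@M[:3,3]+np.array(s['eef_pos']), Rw@M[:3,:3]@d
    Rm=np.array(p['R']);return -Rm.T@np.array(p['t']),Rm.T@d
def at_z(cam,row,col,z):
    o,d=ray(cam,row,col);return o+d*(z-o[2])/d[2]
def proj(cam,X):
    p=bot.camera_params(cam);c=np.array(p['R'])@X+np.array(p['t']);return c[1]/c[2]*p['fy']+p['cy'],c[0]/c[2]*p['fx']+p['cx']
def save(cam,name):
    im=bot.capture(cam);cv2.imwrite('pics/'+name,im[:,:,::-1]);return im
E
python3 - <<'E'
from h import *
a=save('scene','a.png');b=save('top','b.png')
s=bot.observe();print(s['eef_pos'],s['eef_rot'],bot.tip_reach,s['contact_force'],s['time'])
for c in ('scene','top'):
    p=bot.camera_params(c);print(c,p['fx'],-np.array(p['R']).T@np.array(p['t']))
    for l,z in (('tray_front',.076),('case_bay',.019),('case_ribs',.019),('case',.019),('case_foot_edge',.019),('case_middle',.1015),('tier',0)):
        for r in bot.spot_point(c,l)[:2]:
            print(l,np.round(r['confidence'],2),np.round(r['centre']),at_z(c,*r['centre'],z).round(3))
E
```

```text
[0.17778725 0.49361496 0.24978509] [-5.40439414e-01 -3.09440963e+00  1.71666414e-03] 0.019 [ 0.62839134 -0.3260905  -0.42418746] 0.1
scene 513.0604951350884 [1.10571619 0.73686227 0.7395316 ]
tray_front 0.93 [234. 397.] [0.473 0.156 0.076]
case_bay 0.97 [274. 368.] [0.56  0.175 0.019]
case_bay 0.33 [255. 302.] [0.637 0.048 0.019]
case_ribs 0.75 [269. 361.] [0.561 0.154 0.019]
case 0.92 [381. 411.] [0.667 0.417 0.019]
case 0.89 [365. 462.] [0.571 0.443 0.019]
case_foot_edge 0.98 [371. 472.] [0.567 0.462 0.019]
case_foot_edge 0.65 [388. 406.] [0.684 0.423 0.019]
case_middle 0.9 [276. 396.] [0.583 0.271 0.102]
case_middle 0.72 [344. 469.] [0.594 0.455 0.102]
tier 0.67 [302. 264.] [0.768 0.105 0.   ]
top 441.0471264173982 [0.48881466 0.09945412 0.96790159]
tray_front 0.74 [307. 285.] [0.477 0.151 0.076]
case_bay 0.69 [263. 273.] [0.57  0.184 0.019]
case_ribs 0.84 [264. 283.] [0.567 0.161 0.019]
case 0.97 [222. 178.] [0.656 0.393 0.019]
case 0.75 [258. 236.] [0.58  0.263 0.019]
case_foot_edge 0.76 [216. 172.] [0.668 0.405 0.019]
case_foot_edge 0.62 [269. 148.] [0.552 0.449 0.019]
case_middle 0.83 [262. 153.] [0.561 0.411 0.102]
case_middle 0.67 [220. 165.] [0.645 0.393 0.102]
tier 0.57 [174. 311.] [0.774 0.106 0.   ]
```

View pics/a.png

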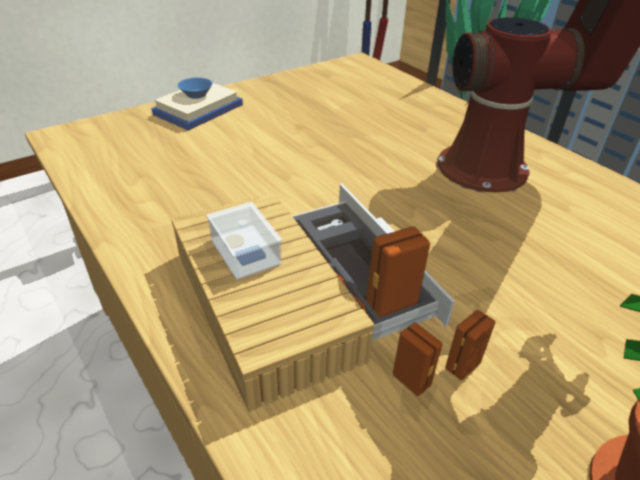

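View pics/b.png

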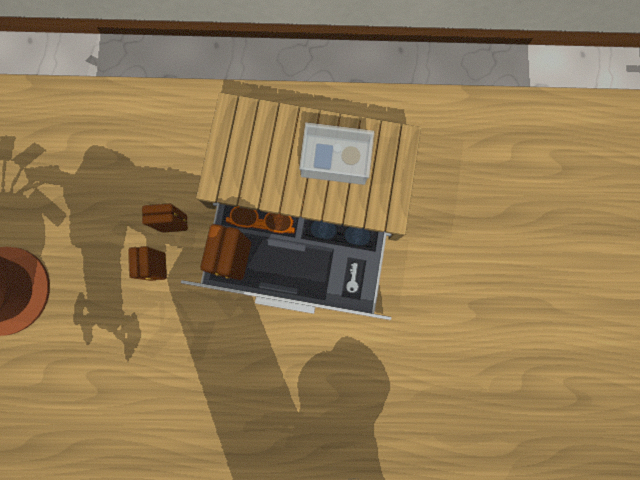

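The scene view shows the large case standing at the left end of the tray (about 400,270), with two smaller look-alikes on the table (417,357 and 470,345). The top view gives the panel ends at (182,283) and (391,318), the case top at about (225,252), and the acrylic box at (337,153).

```bash
python3 - <<'E'
from h import *
q=lambda n,r,c,z:print(n,at_z('top',r,c,z).round(3))
for n,c,r,z in [('panL',182,283,.08),('panR',391,318,.08),('lipL',256,302,.076),('lipR',314,311,.076),('tierFL',198,200,.101),('tierFR',400,238,.101),('tierBL',222,94,.101),('tierBR',420,126,.101),('caseBL',212,224,.184),('caseBR',251,232,.184),('caseFR',241,284,.184),('caseFL',202,272,.184)]: q(n,r,c,z)
for l in('case_middle','glasses_place_left','glasses_place_right','key_place','acrylic_box'):
  print(l,[(round(r['confidence'],2),at_z('top',*r['centre'],{'key_place':.033,'acrylic_box':.101}.get(l,.02)).round(3)) for r in bot.spot_point('top',l)[:3]])
print([ (round(r['confidence'],2),np.round(r['box'])) for r in bot.find_in('top','case')])
im=cv2.imread('pics/b.png')[190:330,170:400];cv2.imwrite('pics/c.png',cv2.resize(im,None,fx=3.4,fy=3.4,interpolation=cv2.INTER_CUBIC))
E
```

```text
panL [0.521 0.358 0.08 ]
panR [ 0.459 -0.06   0.08 ]
lipL [0.486 0.21  0.076]
lipR [0.47  0.093 0.076]
tierFL [0.686 0.33  0.101]
tierFR [ 0.617 -0.075  0.101]
tierBL [0.912 0.293 0.101]
tierBR [ 0.852 -0.119  0.101]
caseBL [0.624 0.28  0.184]
caseBR [0.611 0.21  0.184]
caseFR [0.517 0.224 0.184]
caseFL [0.537 0.293 0.184]
case_middle [(0.83, array([0.568, 0.44 , 0.02 ])), (0.67, array([0.66 , 0.421, 0.02 ])), (0.57, array([0.585, 0.282, 0.02 ]))]
glasses_place_left [(0.74, array([0.657, 0.214, 0.02 ]))]
glasses_place_right [(0.82, array([0.642, 0.049, 0.02 ]))]
key_place [(0.88, array([0.536, 0.017, 0.033])), (0.2, array([0.654, 0.197, 0.033]))]
acrylic_box [(0.94, array([0.781, 0.047, 0.101]))]
[(0.96, array([141., 202.,  48.,  30.])), (0.91, array([199., 224.,  52.,  58.])), (0.72, array([130., 247.,  35.,  36.])), (0.64, array([181., 199., 210., 124.]))]
```

View pics/c.png

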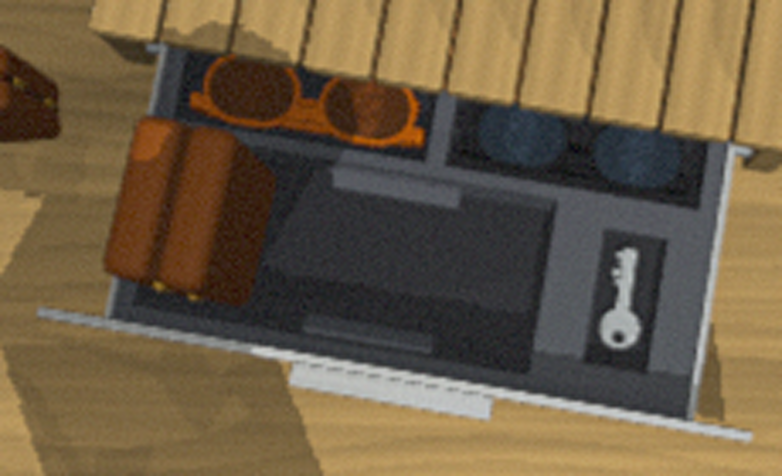

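The crop shows the case top seam centred near crop (170,205), i.e. top pixel (220,250). The ribs are at crop (395,180) and (368,335), the key at (625,300), and the amber glasses at (310,110).

```bash
cat >> h.py <<'E'
yaw=-.15
X=np.array([np.cos(yaw),np.sin(yaw),0]);Y=np.array([-np.sin(yaw),np.cos(yaw),0])
def go(tgt):
    "shift in tool axes to put TCP at world tgt, spin to put tool y along tier y"
    s=bot.observe();Rw=R.from_rotvec(s['eef_rot']).as_matrix()
    d=Rw.T@(np.array(tgt)-s['eef_pos']);yy=Rw.T@Y
    print('shift',d.round(3),'spin',np.arctan2(-yy[0],yy[1]).round(3))
E
python3 - <<'E'
from h import *
c=at_z('top',205/3.4+190,170/3.4+170,.184);rb=at_z('top',258/3.4+190,382/3.4+170,.04)
print('case top',c,'ribs',rb, 'case-ribs in tier',(c-rb)@X,(c-rb)@Y)
b=rb.copy()
t=c+Y*(.028+.035)-X*((c-rb)@X)*.5; t[2]=.25; print(t); go(t)
for n,p in (('lip',[.478,.152,.076]),('tierF',[.652,.128,0]),('panel',[.49,.149,0])): print(n,(np.array(p)-rb)@X,(np.array(p)-rb)@Y)
E
```

```text
case top [0.57660438 0.26353422 0.184     ] ribs [0.56214334 0.16141718 0.04      ] case-ribs in tier -0.0009615293572197217 0.10313141446216312
[0.58649434 0.32575496 0.25      ]
shift [-0.441 -0.02   0.   ] spin -0.196
lip -0.08179121849980274 -0.021885654470806
tierF 0.09384146424043503 -0.019613925290864736
panel -0.06947765116714942 -0.023058710114930936
```

Call:
play_rows:
  rows: "-0.05 0 0 -0.1; -0.1 -0.005 0 -0.196; -0.15 -0.01 0 -0.196; -0.2 -0.01 0 -0.196; -0.25 -0.01 0 -0.196"
  jaw: 0

```text
time: 1.6
eef_pos: [0.411, 0.3989, 0.2505]
eef_rot: [0.235, 3.133, 0.001]
contact_force: [-0.4, -0.3, -0.0]
gripper_width: 0.0121
```

```bash
python3 -c "
from h import *
go([.5865,.3258,.25]);s=bot.observe();print(s['eef_pos'],s['time'],s['contact_force'],s['gripper_width'])"
```

```text
shift [-0.184 -0.046  0.001] spin 0.0
[0.41104313 0.39889788 0.25051991] 1.6 [-0.43159   -0.2782095 -0.0076321] 0.012133950990454325
```

Call:
play_rows:
  rows: "-0.05 -0.01 0 0; -0.1 -0.025 0 0; -0.15 -0.038 0 0; -0.184 -0.046 0 0; -0.184 -0.046 0 0"

```text
time: 2.1
eef_pos: [0.5905, 0.3229, 0.2492]
eef_rot: [0.242, 3.131, -0.001]
contact_force: [-2.2, 0.1, -0.5]
gripper_width: 0.0002
```

Call:
play_rows:
  rows: "0 0 0.03 0; 0 0 0.06 0; 0 0 0.08 0; 0 0 0.08 0"

```text
time: 2.5
eef_pos: [0.5883, 0.3224, 0.1661]
eef_rot: [-0.242, -3.128, 0.005]
contact_force: [-0.1, 0.6, 0.9]
gripper_width: 0.0002
```

```bash
python3 -c "
from h import *
save('wrist','d.png')
go([.5865,.3258,.17]);s=bot.observe();print(s['eef_pos'],s['time'],s['contact_force'],s['gripper_width'])"
```

```text
shift [ 0.003  0.002 -0.002] spin -0.004
[0.58929765 0.32283989 0.16823209] 2.55 [0.67246367 0.30257749 1.29409879] -8.112735196298161e-05
```

View pics/d.png

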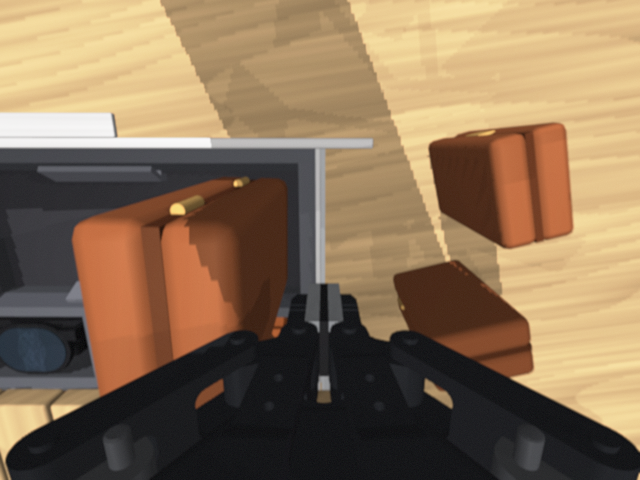

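The wrist view shows the closed fingers just left of the case (fingertip near 322,290; case at 75-290, 180-400), with both decoys clear on the other side.

Call:
play_rows:
  rows: "0.003 -0.008 0 0; 0.003 -0.016 0 0; 0.003 -0.024 0 0; 0.003 -0.032 0 0; 0.003 -0.04 0 0"

```text
time: 3.05
eef_pos: [0.5808, 0.2833, 0.1696]
eef_rot: [0.242, 3.132, -0.0]
contact_force: [-1.4, 2.7, 8.6]
gripper_width: 0.0002
```

Call:
play_rows:
  rows: "0 -0.008 0 0; 0 -0.016 0 0; 0 -0.024 0 0; 0 -0.03 0 0; 0 -0.036 0 0"

```text
time: 3.55
eef_pos: [0.5751, 0.2472, 0.1694]
eef_rot: [0.242, 3.132, -0.001]
contact_force: [-1.2, 0.8, 0.5]
gripper_width: 0.0002
```

```bash
python3 -c "
from h import *
save('scene','e.png')
s=bot.observe();print(s['eef_pos'],s['time'],s['contact_force'])"
```

```text
[0.57505464 0.24647513 0.16945685] 3.6 [ 0.43592492  0.03790649 -0.69070923]
```

View pics/e.png

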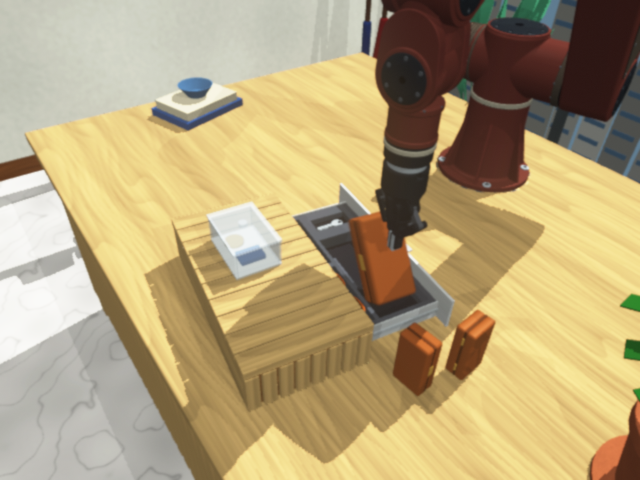

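The case is leaning right (about 380,260), with the finger behind it at (395,240). I'll push on.

Call:
play_rows:
  rows: "0 -0.008 0 0; 0 -0.016 0 0; 0 -0.024 0 0; 0 -0.03 0 0; 0 -0.03 0 0"

```text
time: 4.1
eef_pos: [0.5704, 0.216, 0.1696]
eef_rot: [0.244, 3.132, -0.001]
contact_force: [0.2, -0.5, -0.8]
gripper_width: -0.0
```

```bash
python3 -c "
from h import *
save('scene','f.png');bot.capture('top')
s=bot.observe();print(s['eef_pos'],s['time'],s['contact_force'])
for c in('scene','top'):
  for l,z in(('case_middle',.055),('case_ribs',.019)):
    print(c,l,[(round(r['confidence'],2),at_z(c,*r['centre'],z).round(3)) for r in bot.spot_point(c,l)[:3]])
"
```

```text
[0.57053101 0.21675794 0.16958342] 4.2 [-1.22542515 -0.14017936  0.13171161]
scene case_middle [(0.78, array([0.556, 0.145, 0.055])), (0.65, array([0.56 , 0.441, 0.055])), (0.55, array([0.687, 0.247, 0.055]))]
scene case_ribs [(0.64, array([0.554, 0.158, 0.019])), (0.59, array([0.544, 0.198, 0.019]))]
top case_middle [(0.74, array([0.56 , 0.15 , 0.055]))]
top case_ribs [(0.38, array([0.473, 0.159, 0.019]))]
```

View pics/f.png

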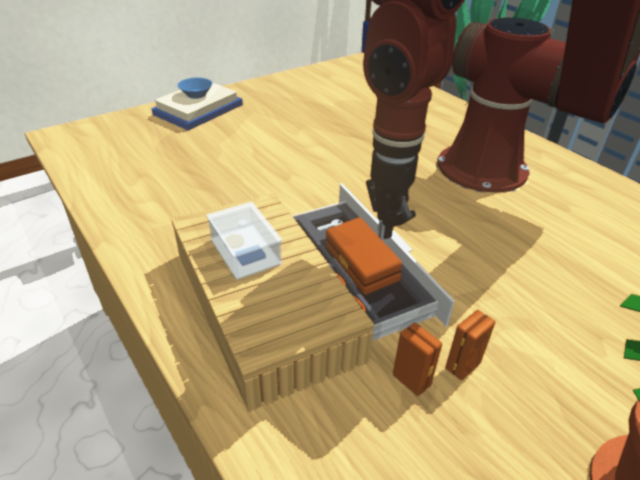

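The case is lying in its cutout (about 363,255). Next I press near its middle.

```bash
python3 -c "
from h import *
go([.561,.153,.12])"
```

```text
shift [-0.001 -0.065  0.05 ] spin -0.005
```

Call:
play_rows:
  rows: "0 -0.03 0.01 0; 0 -0.06 0.02 0; 0 -0.065 0.035 0; 0 -0.065 0.05 0; 0 -0.065 0.05 0"

```text
time: 4.9
eef_pos: [0.5592, 0.1525, 0.1178]
eef_rot: [-0.243, -3.129, 0.002]
contact_force: [-1.1, -0.1, 0.8]
gripper_width: -0.0002
```

Call:
play_rows:
  rows: "0 0 0.005 0; 0 0 0.010 0; 0 0 0.015 0; 0 0 0.015 0"

```text
time: 5.3
eef_pos: [0.559, 0.1527, 0.1024]
eef_rot: [-0.242, -3.129, 0.002]
contact_force: [-0.1, 0.3, -0.2]
gripper_width: 0.0001
```

Call:
play_rows:
  rows: "0 0 0.002 0; 0 0 0.004 0; 0 0 0.004 0"

```text
time: 5.6
eef_pos: [0.5595, 0.1528, 0.0993]
eef_rot: [-0.242, -3.13, 0.002]
contact_force: [-1.0, 0.3, 7.0]
gripper_width: 0.0
```

Call:
play_rows:
  rows: "0 0 0.002 0; 0 0 0.003 0; 0 0 0.003 0"

```text
time: 5.9
eef_pos: [0.5597, 0.153, 0.097]
eef_rot: [-0.242, -3.131, 0.001]
contact_force: [-2.4, 0.4, 3.7]
gripper_width: -0.0001
```

Call:
play_rows:
  rows: "0 0 0.002 0; 0 0 0.003 0; 0 0 0.003 0"

```text
time: 6.2
eef_pos: [0.5595, 0.153, 0.0941]
eef_rot: [-0.242, -3.131, 0.001]
contact_force: [-2.1, 1.5, 4.9]
gripper_width: -0.0003
```

Call:
play_rows:
  rows: "0 0 0.002 0; 0 0 0.003 0; 0 0 0.003 0"

```text
time: 6.5
eef_pos: [0.5623, 0.1527, 0.094]
eef_rot: [0.242, 3.127, -0.002]
contact_force: [-2.0, -3.3, 24.3]
gripper_width: 0.0
```

Stiff at TCP z 0.094, which is tip 0.075 and matches fully home. Now I'll probe both long sides.

Call:
play_rows:
  rows: "0 0 -0.02 0; -0.015 0 -0.02 0; -0.026 0 -0.02 0; -0.026 0 -0.02 0; -0.026 0 -0.005 0"

```text
time: 7.0
eef_pos: [0.5891, 0.1488, 0.1002]
eef_rot: [0.242, 3.124, -0.001]
contact_force: [0.3, 0.3, -0.1]
gripper_width: 0.0001
```

Call:
play_rows:
  rows: "0 0 0.002 0; 0 0 0.003 0; 0 0 0.003 0"

```text
time: 7.3
eef_pos: [0.5889, 0.1489, 0.0974]
eef_rot: [0.242, 3.125, -0.001]
contact_force: [0.4, -0.1, 0.0]
gripper_width: 0.0001
```

Call:
play_rows:
  rows: "0 0 0.002 0; 0 0 0.003 0; 0 0 0.003 0"

```text
time: 7.6
eef_pos: [0.5889, 0.1489, 0.0944]
eef_rot: [0.242, 3.125, -0.001]
contact_force: [-0.2, 0.7, -0.2]
gripper_width: 0.0002
```

Call:
play_rows:
  rows: "0 0 0.001 0; 0 0 0.002 0; 0 0 0.002 0"

```text
time: 7.9
eef_pos: [0.59, 0.1488, 0.0941]
eef_rot: [0.242, 3.122, -0.001]
contact_force: [-2.0, -1.4, 11.4]
gripper_width: 0.0001
```

Call:
play_rows:
  rows: "0 0 -0.02 0; 0.03 0 -0.02 0; 0.054 0 -0.02 0; 0.054 0 -0.015 0; 0.054 0 -0.007 0"

```text
time: 8.4
eef_pos: [0.5373, 0.1573, 0.1009]
eef_rot: [0.241, 3.12, -0.0]
contact_force: [0.3, -0.4, 0.5]
gripper_width: -0.0004
```

Call:
play_rows:
  rows: "0 0 0.002 0; 0 0 0.003 0; 0 0 0.003 0"

```text
time: 8.7
eef_pos: [0.5378, 0.1572, 0.0975]
eef_rot: [0.242, 3.12, -0.0]
contact_force: [-0.5, -0.0, 0.0]
gripper_width: 0.0
```

Call:
play_rows:
  rows: "0 0 0.002 0; 0 0 0.003 0; 0 0 0.003 0"

```text
time: 9.0
eef_pos: [0.5378, 0.1571, 0.0944]
eef_rot: [0.242, 3.12, -0.0]
contact_force: [0.4, 0.3, -0.0]
gripper_width: 0.0003
```

Call:
play_rows:
  rows: "0 0 0.001 0; 0 0 0.002 0; 0 0 0.002 0"

```text
time: 9.3
eef_pos: [0.5391, 0.157, 0.094]
eef_rot: [0.242, 3.117, -0.0]
contact_force: [-0.7, -2.2, 14.5]
gripper_width: 0.0002
```

Both sides and the middle read z 0.094, so the case is level and home. Next I move in front of the lip.

Call:
play_rows:
  rows: "0 0 -0.03 0; 0.02 -0.005 -0.05 0; 0.06 -0.014 -0.05 0; 0.1 -0.014 -0.05 0; 0.1 -0.014 -0.05 0"

```text
time: 9.8
eef_pos: [0.4319, 0.1587, 0.142]
eef_rot: [0.24, 3.122, -0.002]
contact_force: [-0.4, -1.0, -0.7]
gripper_width: -0.0001
```

Call:
play_rows:
  rows: "0 0 0.03 0; 0 0 0.055 0; 0 0 0.069 0; 0 0 0.069 0"

```text
time: 10.2
eef_pos: [0.4318, 0.1583, 0.0716]
eef_rot: [0.241, 3.125, -0.003]
contact_force: [0.4, -1.0, -0.1]
gripper_width: 0.0002
```

```bash
python3 -c "
from h import *
im=save('top','g0.png')[180:340,130:420];cv2.imwrite('pics/g.png',cv2.resize(im[:,:,::-1],None,fx=2.7,fy=2.7))
s=bot.observe();print(s['eef_pos'],s['time'],s['contact_force']);go([.478,.152,.075])
print([(round(r['confidence'],2),at_z('top',*r['centre'],.076).round(3)) for r in bot.spot_point('top','tray_front')[:3]])
"
```

```text
[0.4325018 0.1584509 0.0726735] 10.25 [0.28449088 0.21683111 0.27050402]
shift [-0.046  0.001 -0.002] spin -0.004
[(0.86, array([0.483, 0.154, 0.076])), (0.5, array([0.784, 0.049, 0.076]))]
```

View pics/g.png

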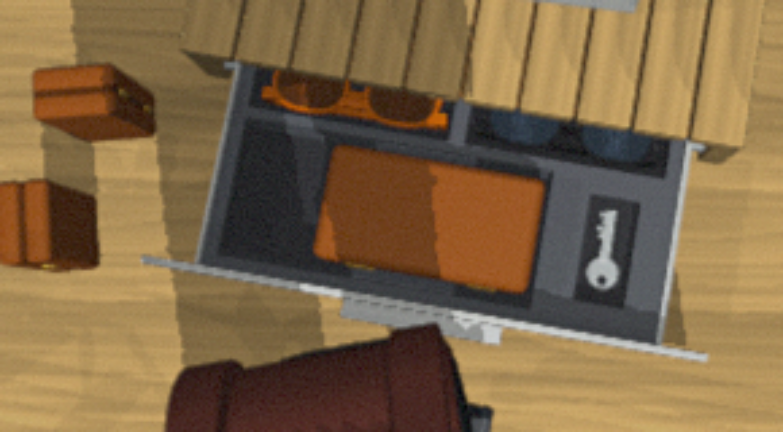

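The case lies flat in its cutout (crop 320-545, 145-290); glasses and key are undisturbed. Now I'll shut the tray.

Call:
play_rows:
  rows: "-0.02 0 0 0; -0.035 0 0 0; -0.05 0 0 0; -0.07 0 0 0; -0.09 0 0 0"

```text
time: 10.8
eef_pos: [0.5219, 0.145, 0.075]
eef_rot: [0.24, 3.123, -0.001]
contact_force: [-4.3, 2.4, -1.0]
gripper_width: -0.0005
```

Call:
play_rows:
  rows: "-0.02 0 0 0; -0.04 0 0 0; -0.06 0 0 0; -0.08 0 0 0; -0.085 0 0 0"

```text
time: 11.3
eef_pos: [0.6081, 0.1317, 0.0767]
eef_rot: [0.24, 3.121, -0.0]
contact_force: [-0.0, -0.3, -0.0]
gripper_width: 0.0002
```

Call:
play_rows:
  rows: "-0.008 0 0 0; -0.016 0 0 0; -0.02 0 0 0; -0.02 0 0 0"

```text
time: 11.7
eef_pos: [0.6257, 0.129, 0.077]
eef_rot: [0.24, 3.125, -0.0]
contact_force: [-11.1, 1.0, 5.7]
gripper_width: 0.0003
```

Call:
play_rows:
  rows: "-0.003 0 0 0; -0.005 0 0 0; -0.005 0 0 0"

```text
time: 12.0
eef_pos: [0.6259, 0.1289, 0.0769]
eef_rot: [-0.239, -3.131, 0.0]
contact_force: [-20.9, 2.2, 12.3]
gripper_width: 0.0002
```

It's firmly stopped. I'll back off and check.

Call:
play_rows:
  rows: "0.03 0 0 0; 0.06 0 0 0; 0.1 0 0 0; 0.15 0 -0.03 0; 0.2 0 -0.06 0"

```text
time: 12.5
eef_pos: [0.441, 0.1572, 0.1293]
eef_rot: [-0.239, -3.131, 0.0]
contact_force: [0.4, -0.3, 1.6]
gripper_width: -0.0
```

Call:
play_rows:
  rows: "0.03 0 -0.03 0; 0.05 0 -0.05 0; 0.05 0 -0.05 0"

```text
time: 12.8
eef_pos: [0.3915, 0.1656, 0.1824]
eef_rot: [0.237, 3.129, 0.002]
contact_force: [0.6, -0.4, -0.9]
gripper_width: 0.0004
```

```bash
python3 -c "
from h import *
im=save('top','k0.png')[80:330,120:440];cv2.imwrite('pics/k.png',cv2.resize(im[:,:,::-1],None,fx=2.4,fy=2.4))
s=bot.observe();print(s['eef_pos'],s['time'],s['contact_force'])
for l,z in(('tray_front',.076),('acrylic_box',.101)):
  print(l,[(round(r['confidence'],2),at_z('top',*r['centre'],z).round(3)) for r in bot.spot_point('top',l)[:2]])
"
```

```text
[0.39257173 0.16533293 0.18116807] 12.85 [ 0.34484644  0.38981747 -1.02579735]
tray_front [(0.7, array([0.63 , 0.127, 0.076]))]
acrylic_box [(0.86, array([0.782, 0.05 , 0.101]))]
```

View pics/k.png

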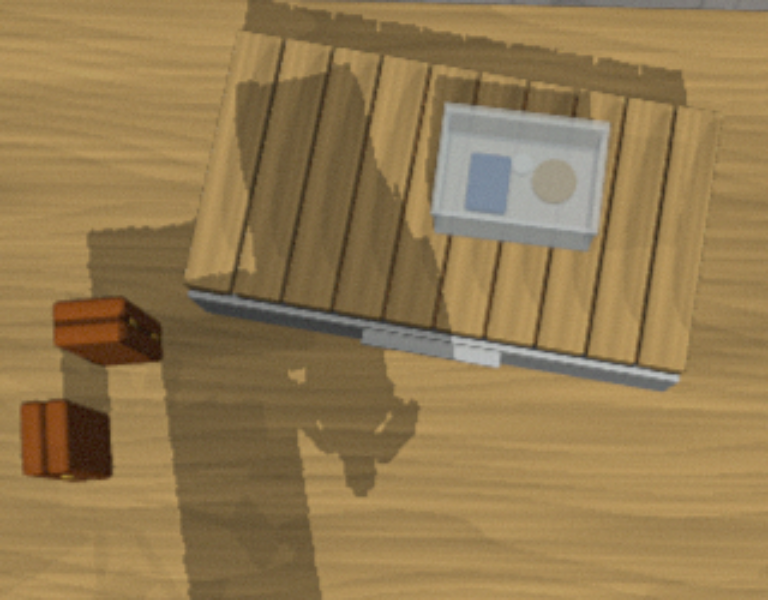

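The panel sits flush along the tier front (188,292 to 678,378), and the acrylic box has not moved.

```bash
python3 -c "
from h import *
a=at_z('top',201.7,198.3,.08);b=at_z('top',236.7,402.5,.08);p=np.array([.49,.149,.08]);print('panel travel',((a+b)/2-p)@X)
print(bot.hand_in())"
```

```text
panel travel 0.16699478526884268
the job is handed in; nothing more can be done
None
```

I tipped the case over to the right, pressed it down flat, pushed the tray shut against its stop, and handed the job in at about 13 s. The hand-in gives no verdict.

- **Case:** I probed the middle and both long sides after pressing. All three read 75 mm above the credenza top, which is the fully home height. I did not probe the two ends separately. A top picture before shutting showed it lying in its cutout.
- **Tray:** It moved less than 1 mm more when I pushed with about 21 N, so it is against its stop. The panel travel measured from the picture was about 167 mm. The point detector on the lip gave only 149 to 155 mm, which disagrees. I trusted the firm stop and the panel sitting flush with the tier.
- **Other items:** The acrylic box is where it was to within about 3 mm. The key and both pairs of sunglasses were in their cutouts in the last picture before the tray closed; I could not see them after that. The arm was clear of everything.

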